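Load a glaze test tile into the bench kiln and switch it on

ROBOT

A 6-joint arm with a two-finger parallel gripper is mounted at the origin on the work surface. World frame = base frame: x ahead of the robot, y to its left, z up, the work surface at z = 0. Lengths are in m, angles in rad, forces in N, time in s.
With the tool pointing down it reaches from about 0.3 to 0.85 m from the base axis. Payload 4.2 kg.
Tool frame: the origin (TCP) lies midway between the tips of the shut fingers; the grasp point (between the pads) lies behind it (grasp_offset is the y of the grasp point in the tool frame, in m); y points along the fingers, x is the direction in which the jaws open and shut, and the axes are right-handed (so a half turn about y gives the same grasp; the last joint's range is limited). The gripper opens to 91 mm and grips with 3 to 60 N. Pads are 32 mm wide; open, the fingers measure 118 mm over their backs; the gripper's body (76 mm by 178 mm) begins 60 mm behind the grasp point.
Start: joints at [1.295, 0.32, 1.565, -0, 1.257, -0.02], TCP at [0.145, 0.556, 0.214] pointing down, gripper open.
Joint ranges: [-3.11, 3.11], [-0.84, 2.01], [0.21, 2.61], [-1.34, 4.49], [0.05, 2.63], [-2.56, 2.56]. Speed limits (rad/s): [2.57, 2.57, 3.14, 3.14, 3.14, 3.14].

INTERFACE

Orientations are given as a unit quaternion [x, y, z, w].
In Python, from plant import * gives the robot as it stands.
- The arm moves only by the shell command python3 -m jog 'ROWS' [FORCE]. ROWS is JSON, a list of rows, each a list of 7 numbers: the finger opening in m, from 0 to 0.0912, then the shift along the tool's x, y, z in m, then the turn, a rotation vector about the tool's x, y, z in degrees. A call has 1 to 8 rows; each row is the pose to reach, as a shift and turn from the pose commanded when the call began, along the tool's axes at that moment; what a row does not reach only later rows make up. A row lasts 1/12 s, in which the tool goes at most 41.7 mm and 7.16 degrees, less where a joint would pass 70% of its speed; a pose out of reach is approached as far as the arm can. A call with a gripper value outside its range is refused whole. The fingers move at their own pace and stop on an object; FORCE is the grip in N (left out, the last holds). Time passes only in rows, so rows that repeat a pose let the fingers close. It gives the time, the measured TCP pose, the force and the opening at its end, in the units of the state.
- sense(): the state, without advancing time (a new reading comes with each control period).
- get_image(name): name is "scene" or "top" or "wrist"; returns a dict with "color" (420x560x3 uint8, blue, green, red), "fx", "fy", "cx", "cy" (pixels), "rvec" (rotation vector, rad) and "tvec" (3), from world to camera coordinates, as OpenCV has them. Camera axes: x right, y down, z forward; pixel columns grow to the right and rows downward; lengths in m; the calibration is good to about 2 mm. A picture is of the moment at which its call begins. There is no depth.
- hand_in(): hands the job in, once; it reports no verdict.
The state is a dict: "time_s": time; "joint_pos": joint angles; "qd": joint speeds; "effort": joint torques, N m; "ee_pos": TCP position; "ee_rot": TCP orientation; "contact_force": force on the tool from outside, world axes, zero at the start; "moment": the same for the moment, N m; "grip_width": opening from 0.0 (shut) to 1.0 (fully open).
Only numpy, scipy, OpenCV 4.12 (cv2) and the standard library are available. Lean on these libraries where they do the work, as an engineer would, in place of code of your own. Each camera call takes 0.05 s, during which the arm holds its last target. There are 200 camera calls.

TASK

Take the tall test tile with the hole out of the slotted wooden rack and hang it by its hole on the empty front arm of the tile tree inside the small top-loading kiln, reaching down through the kiln's mouth without you or the tile touching the kiln. Once the tile hangs there by itself and your hand is out, switch the kiln on for its open-lid warm-up by turning the dial on its control box three clicks clockwise from Off, and let go. Leave the other tiles and the two cups beside the rack where they are.

Things in the scene. Friction and masses are not known exactly. Their poses are not given: they have to be found in the camera images.
- tile: Glaze test tile to hang: flat white bisque plate, lower 45 mm dipped in pale glaze; 48 wide, 100 tall, 8 mm thick, 55-90 g, with a round 22 mm hole near its top (9 mm of clay above the hole). The only tile in the rack with a hole; stands upright in one of three slots (which one changes). Origin: centre of its lower edge; x = through the 8 mm thickness, y = along the width, z = up.
- tile_hole (a point): Centre of that tile's hole, mid-thickness, 80 mm above the tile's lower edge and 20 mm below its top; axes as the tile's.
- rack: Fixed wooden rack, 170 (x) x 80 (y) x 30 mm high, with three slots across it along y, at x = -55, 0 and +55 mm, each 10 mm wide and 16 mm deep (slot floor 14 mm above the table). Tiles stand crosswise in the slots. Origin: centre of its underside, z up.
- kiln: Bench kiln, fixed: firebrick in a steel jacket, outside 304 (x) x 286 (y) mm, rim 235 mm high, open at the top. Chamber 200 (x) x 180 (y) mm, centred, floor 70 mm above the table. Origin: centre of its underside at table height; x = front (robot side) to back, y = to its left, z up. Not to be touched by robot or tile; control box and tile tree are separate things and may be.
- tree: Tile tree, fixed on the kiln floor near the chamber's centre, turned a little: clay foot 72 mm across, post 14 mm thick and 147 mm tall, two level wire arms 5 mm thick with upturned tips, axes 130 mm above the foot's underside (35 mm below the kiln's rim). Front arm (-x) empty; rear arm (+x) carries a tile. Origin: centre of the foot's underside; x from front tip to post, z up.
- hook (a point): Point on the axis of the empty front arm, half way along: 25 mm in front of (-x) the post's axis, 20 mm behind the start of the upturn; axes as the tree's (x from the tip towards the post, z up). A tile hanging on the arm has its hole centre 8.5 mm below this axis.
- hook_tip (a point): Centre of the rounded end (radius 2.5 mm) of the front arm's upturned tip: the arm's foremost and highest point, 24 mm in front of (-x) and 7 mm above hook; axes as the tree's. A hole passes over the tip from the front, its centre about 3 mm above the arm's axis.
- dial (a joint): Kiln switch: dial angle in rad, 0 at Off (where it starts), growing clockwise seen from above the panel, up to a stop at 3.35. Click stops every 0.419 rad (24 degrees, a tick mark each); about 0.09 N m takes it over a click, and when let go it settles into the nearest one. Third click: 1.257.
- dial_grip (a point): Point on the dial's axis, at the height to grip its bar, 32 mm above the panel. z = along the axis out of the panel, which slopes 20 degrees down to the kiln's front; x = up the panel to the back, y = to the kiln's left; axes do not turn with the dial. The kiln's side wall is 75 mm to the left, its rim about 10 mm higher than this point.
- dial_pointer (a point): End of the white pointer line on top of the dial, 19 mm from its axis; turns with it. At Off it points along dial_grip's +y, and clockwise turning takes it towards +x. The black dial is a round skirt 44 mm across and 8 mm high with a straight grip bar over it along the pointer, 42 mm long, 13 mm thick, its top 8 mm above dial_grip.
- control_box: Grey control box of the kiln, fixed against its right (-y) side, 170 (x) x 150 (y) mm, 165 mm high at the front and 227 mm at the back, its sloped top carrying the dial. Origin: centre of its underside at table height, axes as the kiln's.
- hung_tile: Another tile of the same shape and size, hanging on the tree's rear arm, about 22 mm behind the post's axis. Loose; leave it hanging. Origin: centre of its lower edge, z up.
- short_tile: Tile without a hole, 48 x 66 x 8 mm, standing in the rack. Loose; leave it. Origin: centre of its lower edge.
- narrow_tile: Tile without a hole, 28 x 90 x 8 mm, standing in the rack. Loose; leave it. Origin: centre of its lower edge.
- cup_a: White handleless cup, 68 mm across, 75 mm tall, standing beyond the rack; leave it. Origin: centre of its underside.
- cup_b: A like cup, 68 mm across, 75 mm tall, standing between the rack and the front of the control box; leave it. Origin: centre of its underside.
There are look-alikes about, which are no part of the job. What is shaped like the tile but purple is not meant.

How it is judged:
By the outcome, as a careful person would: the job done as asked, in the order asked, and still so for the second after the job is handed in, with the robot touching nothing.
It also fails if it takes over 61 s, if anything falls off the work surface, if the arm or the gripper's body presses on something with over 40 N, if the wrist force passes 120 N, or if a joint passes its speed limit or range.

## Working session

There is one attempt and no reset: what is moved stays moved. The work goes in short steps, Python scripts to look and compute and a shell command to move; the robot and the scene stay as the last step left them, time stands still between calls to the robot, and variables do not carry over. Pictures are saved under pics/ and viewed, about 8 in all and at most 12, crops included, and the job is handed in when it is done.

```bash
ls; mkdir -p pics; python3 - <<'E'
from plant import *
import cv2, numpy as np
s=sense(); print(s)
try: print(grasp_offset)
except Exception as e: print(e)
ims=[get_image(n) for n in("scene","top")]
for n,i in zip(("scene","top","wrist"),ims):
    print(n,i['fx'],i['cx'],i['cy'],i['rvec'],i['tvec']); cv2.imwrite(f'pics/{n}0.png',i['color'])
E
```

```text
pics
{'time_s': 0.0, 'joint_pos': array([ 1.29497813e+00,  3.20283589e-01,  1.56568149e+00, -2.77016288e-05,
        1.25740579e+00, -1.99959452e-02]), 'qd': array([ 0.00036979, -0.00097536,  0.00026311, -0.00022747,  0.00117794,
        0.00041461]), 'effort': array([ 2.16493470e-03, -4.12480795e+01, -2.31975514e+01,  7.30164559e-02,
        4.59786085e-02, -1.57851905e-04]), 'ee_pos': array([0.14536431, 0.55579151, 0.21312411]), 'ee_rot': array([ 0.56007617,  0.43163651, -0.43263585, -0.55931282]), 'contact_force': array([-0.29199439, -0.45801592,  0.08910757]), 'moment': array([ 1.68798264e-02, -1.49524685e-02, -8.64311088e-05]), 'grip_width': 0.9977804676037898}
-0.0188
scene 386.16334246024144 285.35375428618966 208.4485332216958 [ 2.19524469  1.24289767 -0.45847321] [-0.15168127 -0.30866527  1.35777566]
top 407.6515564808183 278.58451227538217 212.50203908996113 [ 2.07510871 -2.14130472  0.14109846] [-0.08213269  0.59391593  0.96430445]
```

View pics/scene0.png

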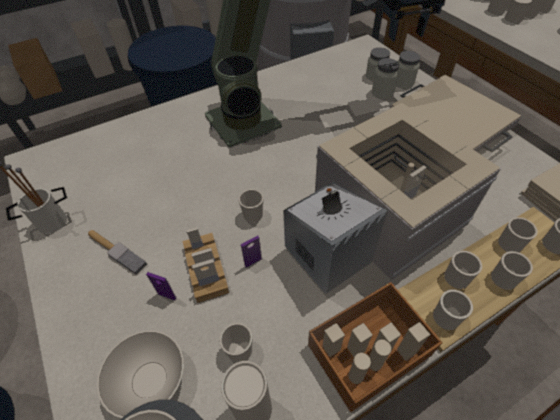

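View pics/top0.png

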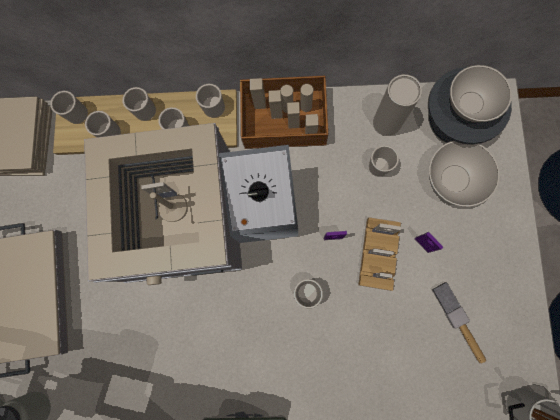

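The scene view shows the rack at about (205,265), the kiln at about (410,165) and the dial at (330,200). The top view shows the rack at (380,254), with its slots at rows 229, 253 and 276, the tree post at about (172,195) and the dial at (259,192). Next I'll enlarge the relevant parts.

```bash
cat > h.py <<'E'
from plant import *
import cv2, numpy as np
from scipy.spatial.transform import Rotation as R
def cam(i):
    M,_=cv2.Rodrigues(np.array(i['rvec'])); t=np.array(i['tvec']).ravel()
    K=np.array([[i['fx'],0,i['cx']],[0,i['fy'],i['cy']],[0,0,1]]); return K,M,t
def ray(i,u,v):
    K,M,t=cam(i); d=M.T@np.linalg.solve(K,[u,v,1.]); return -M.T@t,d/np.linalg.norm(d)
def onz(i,u,v,z):
    o,d=ray(i,u,v); return o+d*(z-o[2])/d[2]
def two(r1,r2):
    (o1,d1),(o2,d2)=r1,r2
    s=np.linalg.lstsq(np.c_[d1,-d2],o2-o1,rcond=None)[0]
    a,b=o1+s[0]*d1,o2+s[1]*d2; return (a+b)/2,np.linalg.norm(a-b)
def proj(i,P):
    K,M,t=cam(i); q=(np.atleast_2d(P)@M.T+t)@K.T; return q[:,:2]/q[:,2:]
def crop(img,x,y,w,h,k):
    return cv2.resize(img[y:y+h,x:x+w],None,fx=k,fy=k,interpolation=cv2.INTER_CUBIC)
E
python3 - <<'E'
from h import *
t=get_image('top');s=get_image('scene')
np.save('t.npy',t,allow_pickle=True);np.save('s.npy',s,allow_pickle=True)
T=t['color'];S=s['color']
a=crop(T,350,210,80,60+25,1)
def c(img,x,y): 
    return cv2.convertScaleAbs(crop(img,x,y,100,75,4),alpha=1.3)
cv2.imwrite('pics/c1.png',np.vstack([np.hstack([c(T,330,215),c(T,125,160)]),np.hstack([c(S,160,225),c(S,360,140)])]))
for n,u,v,z in [('rack',380,254,.03),('dial',259,192,.22),('post',172,195,.217),('kilnFL',90,280,.235),('kilnFR',231,265,.235),('kilnBL',85,140,.235),('cupb',309,293,.075),('cupa',385,160,.075)]:
    print(n,onz(t,u,v,z).round(3))
E
```

```text
rack [ 0.482 -0.347  0.03 ]
dial [ 0.606 -0.068  0.22 ]
post [0.607 0.117 0.217]
kilnFL [0.433 0.275 0.235]
kilnFR [ 0.455 -0.011  0.235]
kilnBL [0.731 0.303 0.235]
cupb [ 0.393 -0.168  0.075]
cupa [ 0.708 -0.367  0.075]
```

View pics/c1.png

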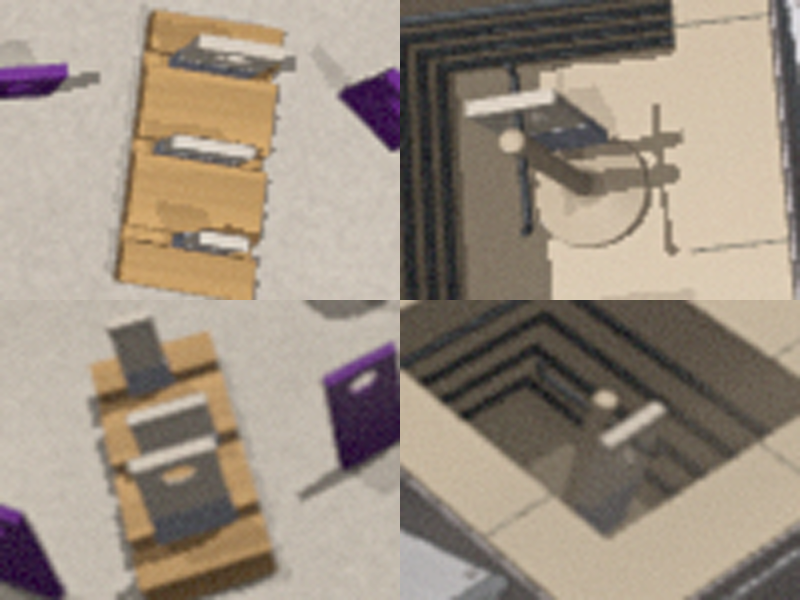

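The enlargement shows the holed tile in the rear (far) slot. Its top edge in the top view runs from about (377.5,224.5) to (401,230), and the hole is visible in the scene view at about (205,269). The tree's empty front arm points toward the robot, with its tip at about (257,217) in the top view. Now I'll compute the approach.

```bash
cat >> h.py <<'E'
def pose():
    s=sense(); return np.array(s['ee_pos']),R.from_quat(s['ee_rot'])
def Rdown(yaw,tilt=0):
    "tool y down, tool x horizontal at yaw (rad); "
    x=np.array([np.cos(yaw),np.sin(yaw),0]);y=np.array([0,0,-1.]);return R.from_matrix(np.c_[x,y,np.cross(x,y)])
def go(p,r,frm=None):
    "shift mm and turn deg in tool axes"
    p0,r0=frm or pose()
    print('shift mm',(r0.inv().apply(np.array(p)-p0)*1e3).round(1),'turn',np.degrees((r0.inv()*r).as_rotvec()).round(1))
E
python3 - <<'E'
from h import *
t=np.load('t.npy',allow_pickle=True).item();s=np.load('s.npy',allow_pickle=True).item()
f=lambda u,v,x=330,y=215:(x+u/4-.375,y+v/4-.375)
C=[onz(t,*f(*q),.03) for q in[(152,12),(285,30),(118,282),(255,298)]]
for c in C: print(c.round(4))
c=sum(C)/4; xd=(C[0]+C[1]-C[2]-C[3]);yd=(C[0]+C[2]-C[1]-C[3])
print('rack',c.round(4),np.degrees(np.arctan2(xd[1],xd[0])),np.degrees(np.arctan2(yd[1],yd[0])),np.linalg.norm(xd)/2,np.linalg.norm(yd)/2)
a=onz(t,*f(190,42),.114);b=onz(t,*f(283,62),.114);print('tile top',a.round(4),b.round(4),np.linalg.norm(a-b),((a+b)/2).round(4))
m,e=two(ray(t,*f(238,50)),ray(s,160+172/4-.4,225+452/4-.4));print('tri',m.round(4),e)
p,r=pose();print(r.as_matrix().round(3))
E
```

```text
[ 0.5738 -0.3231  0.03  ]
[ 0.5595 -0.4045  0.03  ]
[ 0.4078 -0.2917  0.03  ]
[ 0.396  -0.3735  0.03  ]
rack [ 0.4842 -0.3482  0.03  ] -10.733788651719383 80.94065635021904 0.16771310189589558 0.08268148611714024
tile top [ 0.5422 -0.3286  0.114 ] [ 0.5289 -0.3803  0.114 ] 0.053374020209074995 [ 0.5356 -0.3545  0.114 ]
tri [ 0.5733 -0.4227 -0.1672] 0.006490655222225475
[[ 0.253 -0.    -0.967]
 [ 0.967 -0.001  0.253]
 [-0.001 -1.     0.   ]]
```

```bash
python3 - <<'E'
from h import *
t=np.load('t.npy',allow_pickle=True).item();s=np.load('s.npy',allow_pickle=True).item()
print(two(ray(t,389.1,227.1),ray(s,160+172/4-.4,225+152/4-.4)))
go([.525,-.355,.36],Rdown(np.radians(80)))
E
python3 -m jog '[[0.08,0,-40,0,0,0,0]]' 2>&1 | tail -3
```

```text
(array([ 0.53684665, -0.35540463,  0.11346306]), np.float64(0.0002963634402350637))
shift mm [-785.5 -145.7 -597.8] turn [-0.  -4.7 -0.1]
ee_rot: [0.564, 0.426, -0.438, -0.555]
contact_force: [-0.0, -0.5, -0.6]
grip_width: 0.959
```

My row read -40 because I wrote it in mm, but the shift is in metres. The per-row cap limited the move to about 40 mm upward, which did no harm. I'll use metres from here on.

```bash
python3 -c "
from h import *
print(pose()[0]);go([.525,-.355,.36],Rdown(np.radians(80)))"
python3 -m jog '[[0.08,0,-0.04,0,0,0,0],[0.08,-0.01,-0.08,-0.01,0,0,0],[0.08,-0.03,-0.11,-0.025,0,0,0],[0.08,-0.06,-0.11,-0.046,0,-1,0],[0.08,-0.095,-0.11,-0.07,0,-2,0],[0.08,-0.13,-0.11,-0.095,0,-3,0],[0.08,-0.165,-0.11,-0.12,0,-4,0],[0.08,-0.2,-0.11,-0.15,0,-5,0]]' | head -3
python3 -c "
from h import *
print(sense()['joint_pos'].round(2));go([.525,-.355,.36],Rdown(np.radians(80)))"
```

```text
[0.14400331 0.55097241 0.24719464]
shift mm [-782.2  -97.4 -597.7] turn [-0.1 -4.7 -1.1]
time_s: 0.95
ee_pos: [0.2363, 0.3298, 0.3656]
ee_rot: [0.54, 0.457, -0.457, -0.54]
[ 0.92 -0.02  1.6  -0.    1.56 -0.48]
shift mm [-627.6    5.6 -398.1] turn [0.  0.5 0. ]
```

```bash

python3 -m jog '[[0.08,-0.2,0,-0.09,0,0,0],[0.08,-0.2,0,-0.09,0,0,0],[0.08,-0.2,0,-0.09,0,0,0],[0.08,-0.2,0,-0.09,0,0,0],[0.08,-0.2,0,-0.09,0,0,0],[0.08,-0.28,0,-0.15,0,0,0],[0.08,-0.28,0,-0.15,0,0,0],[0.08,-0.28,0,-0.15,0,0,0]]' | head -3
python3 -m jog '[[0.08,-0.33,0.005,-0.24,0,0,0],[0.08,-0.33,0.005,-0.24,0,0,0],[0.08,-0.33,0.005,-0.24,0,0,0],[0.08,-0.33,0.005,-0.24,0,0,0],[0.08,-0.33,0.005,-0.24,0,0,0],[0.08,-0.33,0.005,-0.24,0,0,0],[0.08,-0.33,0.005,-0.24,0,0,0],[0.08,-0.33,0.005,-0.24,0,0,0]]' | head -3
python3 -c "
from h import *
print(sense()['joint_pos'].round(2));go([.525,-.355,.36],Rdown(np.radians(80)))"
```

```text
time_s: 1.62
ee_pos: [0.3379, 0.0277, 0.3657]
ee_rot: [0.541, 0.456, -0.455, -0.54]
time_s: 2.28
ee_pos: [0.4859, -0.2699, 0.3612]
ee_rot: [-0.54, -0.456, 0.456, 0.541]
[-0.53  0.24  1.32  0.    1.59 -1.93]
shift mm [-77.3   1.1 -52.9] turn [-0.   0.3  0. ]
```

```bash

python3 -m jog '[[0.08,-0.077,0.07,-0.055,0,0,0],[0.08,-0.077,0.07,-0.055,0,0,0],[0.08,-0.077,0.07,-0.055,0,0,0],[0.08,-0.077,0.07,-0.055,0,0,0],[0.08,-0.077,0.07,-0.055,0,0,0]]' | head -3
python3 - <<'E'
from h import *
w=get_image('wrist');np.save('w1.npy',w,allow_pickle=True);cv2.imwrite('pics/w1.png',w['color'])
P=pose();K,M,t=cam(w);print('cam in tool',P[1].inv().apply(-M.T@t-P[0]).round(3),'axis in tool',P[1].inv().apply(M[2]).round(3))
E
```

```text
time_s: 2.7
ee_pos: [0.5264, -0.3535, 0.2887]
ee_rot: [-0.539, -0.455, 0.456, 0.543]
cam in tool [-0.002 -0.169  0.076] axis in tool [ 0.002  0.962 -0.271]
```

View pics/w1.png

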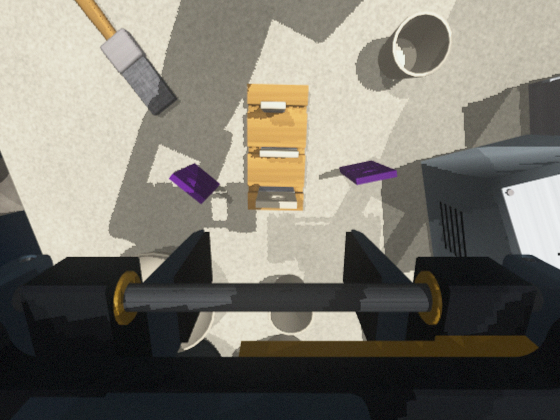

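The wrist view shows the rack with all three tiles standing. The tall tile's bright top face is at about (289,205), square to the jaws.

```bash
python3 - <<'E'
from h import *
w=np.load('w1.npy',allow_pickle=True).item();I=w['color']
x0,y0=240,180;c=I[y0:225,x0:320]
hsv=cv2.cvtColor(c,cv2.COLOR_BGR2HSV)
m=((hsv[...,1]<50)&(hsv[...,2]>170)).astype('u1')
n,l,st,ce=cv2.connectedComponentsWithStats(m)
for k in range(1,n):
    if st[k,4]>30:
        pts=np.argwhere(l==k)[:,::-1].astype('f4'); r=cv2.minAreaRect(pts)
        print(st[k],r); b=cv2.boxPoints(r)+[x0,y0]; print([onz(w,*q,.114).round(4).tolist() for q in b])
cv2.imwrite('pics/w1c.png',cv2.resize(c,None,fx=8,fy=8,interpolation=cv2.INTER_CUBIC))
E
```

```text
[  16    0   64   45 1400] ((47.5, 22.0), (44.0, 63.0), 90.0)
[[0.5086, -0.3752, 0.114], [0.5208, -0.3046, 0.114], [0.573, -0.3116, 0.114], [0.5603, -0.3851, 0.114]]
[ 39  21  18   7 113] ((47.5, 24.0), (6.0, 17.0), 90.0)
[[0.5373, -0.3536, 0.114], [0.5407, -0.3342, 0.114], [0.5478, -0.3353, 0.114], [0.5444, -0.3548, 0.114]]
```

View pics/w1c.png

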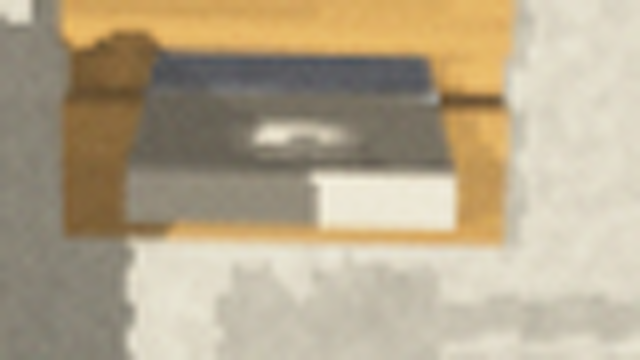

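The crop shows the tall tile with its hole. The top face, half in shadow, has crop corners at (126,170), (457,170), (457,229) and (126,229).

```bash
python3 - <<'E'
from h import *
w=np.load('w1.npy',allow_pickle=True).item()
q=[onz(w,240+u/8-.44,180+v/8-.44,.114) for u,v in[(126,170),(457,170),(457,229),(126,229)]]
for a in q: print(a.round(4))
c=sum(q)/4; d=q[1]+q[2]-q[0]-q[3]; yaw=np.arctan2(d[1],d[0]); print(c,np.degrees(yaw),np.linalg.norm(d)/2)
r=Rdown(yaw)
# tcp for grasp point at tile z=86 -> world .100
g=np.array([c[0],c[1],.100]); p=g-r.apply([0,grasp_offset,0]); print(p); go(p,r); go(p+[0,0,.05],r)
E
```

```text
[ 0.5324 -0.3806  0.114 ]
[ 0.5406 -0.3334  0.114 ]
[ 0.5493 -0.3347  0.114 ]
[ 0.5411 -0.3823  0.114 ]
[ 0.54087323 -0.35772887  0.114     ] 80.22449761734907 0.048078814039192085
[ 0.54087323 -0.35772887  0.0812    ]
shift mm [ -2.7 209.7 -15.1] turn [-0.1  0.1  0.1]
shift mm [ -2.6 159.7 -15.1] turn [-0.1  0.1  0.1]
```

```bash

python3 -m jog '[[0.075,-0.002,0.04,-0.013,0,0,0],[0.075,-0.002,0.08,-0.013,0,0,0],[0.075,-0.002,0.12,-0.013,0,0,0],[0.075,-0.002,0.15,-0.013,0,0,0],[0.075,-0.002,0.175,-0.013,0,0,0],[0.075,-0.002,0.195,-0.013,0,0,0],[0.075,-0.002,0.209,-0.013,0,0,0],[0.075,-0.002,0.209,-0.013,0,0,0]]'
python3 -m jog '[[0.04,0,0,0,0,0,0],[0.04,0,0,0,0,0,0],[0.04,0,0,0,0,0,0],[0.04,0,0,0,0,0,0],[0.04,0,0,0,0,0,0]]' 20
```

```text
time_s: 3.42
ee_pos: [0.5382, -0.355, 0.0814]
ee_rot: [-0.539, -0.456, 0.457, 0.541]
contact_force: [-0.5, -0.3, 0.2]
grip_width: 0.822
time_s: 3.83
ee_pos: [0.5401, -0.3574, 0.084]
ee_rot: [0.541, 0.457, -0.456, -0.539]
contact_force: [-0.2, 0.6, 3.2]
grip_width: 0.525
```

```bash

python3 -m jog '[[0.04,0,-0.015,0,0,0,0],[0.04,0,-0.03,0,0,0,0],[0.04,0,-0.06,0,0,0,0],[0.04,0,-0.1,0,0,0,0],[0.04,0,-0.14,0,0,0,0],[0.04,0,-0.18,0,0,0,0],[0.04,0,-0.22,0,0,0,0],[0.04,0,-0.26,0,0,0,0]]'
python3 - <<'E'
from h import *
t=np.load('t.npy',allow_pickle=True).item();s=np.load('s.npy',allow_pickle=True).item()
T=lambda u,v:ray(t,125+u/4-.375,160+v/4-.375)
S=lambda u,v:ray(s,360+u/4-.375,140+v/4-.375)
print('post top',two(T(112,141),S(205,100)))
print('tip',two(T(128,230),S(140,68)))
f=lambda u,v,z:onz(t,125+u/4-.375,160+v/4-.375,z)
a=f(128,230,.207);b=f(112,70,.207);d=b-a;print('arm',a,b,np.degrees(np.arctan2(d[1],d[0])),np.linalg.norm(d))
w=get_image('wrist');np.save('w2.npy',w,allow_pickle=True)
T=t['color'];
im=cv2.convertScaleAbs(np.hstack([crop(T,70,115,190,180,3)]),alpha=1.2)
cv2.imwrite('pics/c2.png',np.vstack([im,np.zeros((0,im.shape[1],3),'u1')]))
W=w['color'][200:360,180:400];cv2.imwrite('pics/c2.png',np.hstack([im[:,:],cv2.copyMakeBorder(W,0,540-160,0,0,0)]))
E
```

```text
time_s: 4.5
ee_pos: [0.5388, -0.3569, 0.3449]
ee_rot: [0.54, 0.456, -0.456, -0.54]
contact_force: [0.4, -0.8, -0.6]
grip_width: 0.521
post top (array([0.60988853, 0.1607991 , 0.21433107]), np.float64(0.0022911015743594873))
tip (array([0.56302989, 0.15398593, 0.20552351]), np.float64(0.0022920572197636505))
arm [0.56215101 0.15240209 0.207     ] [0.65038786 0.16348444 0.207     ] 7.15873443322954 0.08893008304569627
```

View pics/c2.png

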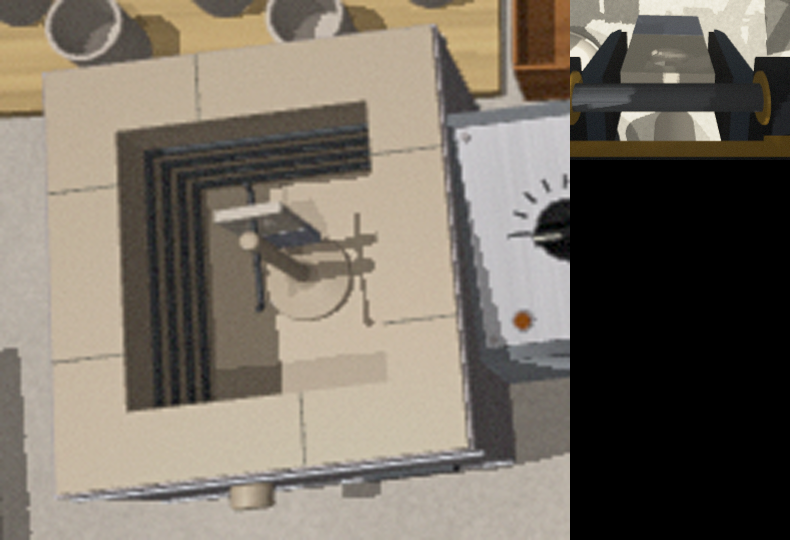

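The picture shows the mouth's back-left corner at (117,132), back-right at (368,102) and front-left at (127,410). The rim's outer corners are at (43,72), (433,27), (470,450) and (58,497). The post top is at (250,241) and the arm tip at (262,308). The tile is upright in the fingers.

```bash
python3 - <<'E'
from h import *
t=np.load('t.npy',allow_pickle=True).item()
f=lambda u,v,z=.235:onz(t,70+u/3-.33,115+v/3-.33,z)
C=[f(*q) for q in[(43,72),(433,27),(470,450),(58,497)]]
for c in C: print(c.round(4))
x=C[0]+C[1]-C[2]-C[3];y=C[0]+C[3]-C[1]-C[2]
c=sum(C)/4;yaw=np.arctan2(x[1],x[0]);print(c,np.degrees(yaw),np.degrees(np.arctan2(y[1],y[0]))-90,np.linalg.norm(x)/2,np.linalg.norm(y)/2)
for q in[(117,132),(368,102),(127,410)]: 
    m=f(*q); print('mouth',m.round(4), R.from_euler('z',-yaw).apply(m-c).round(4))
for n,P in(('post',[.610,.161,.217]),('tip',[.563,.154,.207])): print(n,R.from_euler('z',-yaw).apply(np.array(P)-c).round(4))
go([.50,.145,.40],Rdown(np.radians(97)))
E
```

```text
[0.7338 0.3054 0.235 ]
[0.7548 0.0239 0.235 ]
[ 0.4558 -0.0012  0.235 ]
[0.4327 0.2775 0.235 ]
[0.59426863 0.15139653 0.235     ] 5.044151582048838 4.504058688680132 0.3012014253596962 0.2809045528270656
mouth [0.6867 0.2491 0.235 ] [0.1007 0.0892 0.    ]
mouth [0.7011 0.07   0.235 ] [ 0.0993 -0.0905 -0.    ]
mouth [0.4897 0.2329 0.235 ] [-0.097   0.0904 -0.    ]
post [ 0.0165  0.0082 -0.018 ]
tip [-0.0309  0.0053 -0.028 ]
shift mm [489.1 -51.  124.3] turn [  0.8 -16.7  -0.5]
```

```bash

python3 -m jog '[[0.04,0.02,-0.035,0,0,0,0],[0.04,0.06,-0.055,0.003,0,-3,0],[0.04,0.1,-0.055,0.01,0,-6,0],[0.04,0.14,-0.055,0.015,0,-10,0],[0.04,0.18,-0.055,0.02,0,-14,0],[0.04,0.22,-0.055,0.025,0,-17,0],[0.04,0.26,-0.055,0.03,0,-17.5,0],[0.04,0.29,-0.055,0.035,0,-17.5,0]]'|head -3
python3 -c "
from h import *
go([.5406,.1519,.40],Rdown(np.radians(97.5)))"
```

```text
time_s: 5.22
ee_pos: [0.5531, -0.0624, 0.3976]
ee_rot: [0.464, 0.534, -0.533, -0.464]
shift mm [214.   -2.1 -17.3] turn [0.  0.4 0.1]
```

```bash

python3 -m jog '[[0.04,0.04,-0.002,-0.003,0,0,0],[0.04,0.08,-0.002,-0.006,0,0,0],[0.04,0.12,-0.002,-0.01,0,0,0],[0.04,0.155,-0.002,-0.013,0,0,0],[0.04,0.185,-0.002,-0.016,0,0,0],[0.04,0.205,-0.002,-0.017,0,0,0],[0.04,0.213,-0.002,-0.017,0,0,0],[0.04,0.213,-0.002,-0.017,0,0,0]]'|head -3
python3 - <<'E'
from h import *
print(pose()[0]);go([.5406,.1519,.40],Rdown(np.radians(97.5)))
w=get_image('wrist');np.save('w3.npy',w,allow_pickle=True)
for n,P in(('post',[.610,.161,.217]),('tip',[.563,.154,.207])): print(n,proj(w,np.array(P)))
c=w['color'][60:340,140:420]; cv2.imwrite('pics/w3.png',cv2.resize(c,None,fx=2.14,fy=2.14,interpolation=cv2.INTER_CUBIC))
E
```

```text
time_s: 5.88
ee_pos: [0.5409, 0.1493, 0.3993]
ee_rot: [-0.464, -0.534, 0.534, 0.464]
[0.5409021  0.14925007 0.39929673]
shift mm [ 2.7 -0.7 -0.1] turn [-0.   0.5  0. ]
post [[279.80603245 245.65922089]]
tip [[279.50630244 206.39513554]]
```

View pics/w3.png

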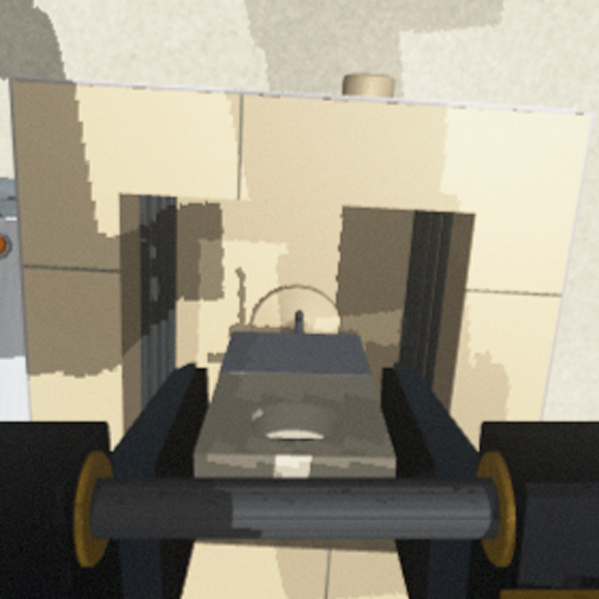

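The wrist view shows the arm's upturned tip at crop (299,313), which is pixel (279.5,206.0); my triangulated tip projects to (279.5,206.4), so they agree. The tile's front face has its bottom edge at (231..361,333), its glaze line at (219..369,374), its top edge at (195..395,457) and its hole at (294,421). Next I'll solve the tile's pose in the hand.

```bash
python3 - <<'E'
from h import *
w=np.load('w3.npy',allow_pickle=True).item();K,M,t=cam(w)
px=np.array([(231,333),(361,333),(219,374),(369,374),(195,457),(395,457)],float)/2.14+[140-.27,60-.27]
ob=np.array([(-.004,y,z) for z in(0,.045,.1) for y in(-.024,.024)])
ok,rv,tv=cv2.solvePnP(ob,px,K,None,flags=cv2.SOLVEPNP_ITERATIVE)
Q=M.T@cv2.Rodrigues(rv)[0]; o=M.T@(tv.ravel()-t)
hole=o+Q@[0,0,.08]; print('bottom',o.round(4),'hole',hole.round(4)); print(Q.round(3))
pr=cv2.projectPoints(ob,rv,tv,K,None)[0].reshape(-1,2); print((pr-px).round(1).tolist())
p,r=pose();print('hole in tool',r.inv().apply(hole-p).round(4))
# nominal model: upright tile, bottom = tcp-.070, centred
nom=p+[0,0,.010]; P=[nom+r.apply([y,0,.004])+[0,0,z-.08] for z in(0,.045,.1) for y in(-.024,.024)]
print('nominal-px err',(proj(w,np.array(P))-px).round(1).tolist())
print(proj(w,nom+r.apply([0,0,.004])), 'hole px',140-.27+294/2.14,60-.27+421/2.14)
E
```

```text
bottom [0.542  0.1485 0.3283] hole [0.5425 0.1482 0.4083]
[[ 0.99  -0.141  0.007]
 [ 0.141  0.99  -0.003]
 [-0.006  0.004  1.   ]]
[[0.8, -0.2], [-1.5, -0.2], [0.3, 0.2], [0.7, 0.2], [-0.5, -0.1], [0.2, -0.0]]
hole in tool [ 0.0002 -0.0089 -0.0014]
nominal-px err [[0.1, -0.9], [-2.0, -0.9], [-0.4, -1.0], [0.4, -0.9], [-1.1, -1.9], [0.4, -1.8]]
[[277.20348493 255.02855374]] hole px 277.1131775700934 256.45897196261683
```

```bash

python3 -m jog '[[0.04,0.003,0,0.001,0,0.2,0],[0.04,0.003,0.02,0.001,0,0.2,0],[0.04,0.003,0.04,0.001,0,0.2,0],[0.04,0.003,0.06,0.001,0,0.2,0],[0.04,0.003,0.08,0.001,0,0.2,0],[0.04,0.003,0.1,0.001,0,0.2,0],[0.04,0.003,0.115,0.001,0,0.2,0],[0.04,0.003,0.115,0.001,0,0.2,0]]'
python3 - <<'E'
from h import *
w=get_image('wrist');np.save('w4.npy',w,allow_pickle=True)
p,r=pose();print(p);hole=p+r.apply([.0002,-.0089,-.0014]);print(hole)
for n,P in(('tip',[.563,.154,.207]),('tipinner',[.5674,.1546,.200]),('hole',hole)): print(n,proj(w,np.array(P)))
c=w['color'][100:340,160:400]; cv2.imwrite('pics/w4.png',cv2.resize(c,None,fx=2.5,fy=2.5,interpolation=cv2.INTER_CUBIC))
E
```

```text
time_s: 6.6
ee_pos: [0.5383, 0.1488, 0.2813]
ee_rot: [-0.465, -0.53, 0.534, 0.467]
contact_force: [-0.3, -0.1, -2.4]
grip_width: 0.525
[0.53918126 0.14917905 0.28327622]
[0.54057242 0.1495709  0.29217123]
tip [[281.1467991  246.14526549]]
tipinner [[281.0540313  247.81199266]]
hole [[280.5560462  265.75536703]]
```

View pics/w4.png

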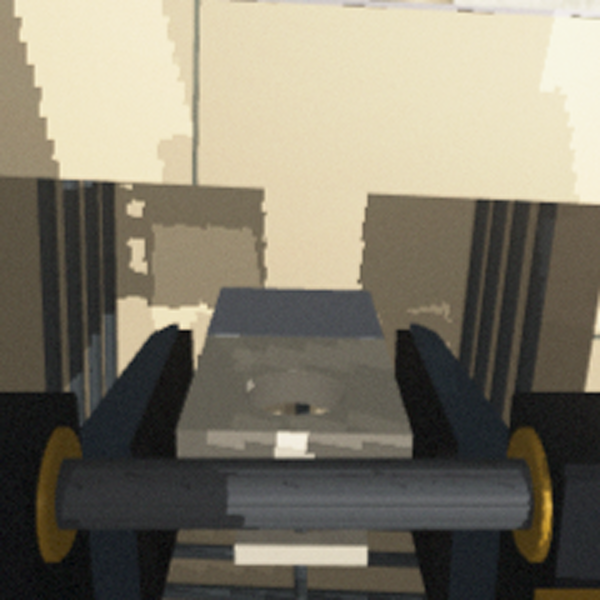

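The wrist view looks straight down on the tile. The hole is centred at crop (295,395), and through it the dark arm tip shows slightly right of the midline, at about (302,408), which is 1.5–2 mm toward +y. I'll let the arm settle and recompute.

```bash

python3 -m jog '[[0.04,0,0,0,0,0,0],[0.04,0,0,0,0,0,0],[0.04,0,0,0,0,0,0]]'
python3 - <<'E'
from h import *
p,r=pose();hole=p+r.apply([.0002,-.0089,-.0014]);print(p,hole);print(r.as_matrix().round(3))
w=get_image('wrist');np.save('w5.npy',w,allow_pickle=True)
tip=np.array([.563,.154,.207]);print('tool frame tip-hole mm',(r.inv().apply(tip-hole)*1e3).round(1))
print(proj(w,np.array([tip,hole])))
c=w['color'][230:290,245:315]; g=cv2.cvtColor(c,cv2.COLOR_BGR2GRAY)
print(g[28:40,10:54:1])
E
```

```text
time_s: 6.9
ee_pos: [0.5406, 0.1506, 0.286]
ee_rot: [0.466, 0.533, -0.531, -0.465]
contact_force: [-0.4, 0.1, -0.3]
grip_width: 0.524
[0.54056793 0.15061503 0.28598918] [0.54190502 0.15099203 0.29489312]
[[-0.132  0.003 -0.991]
 [ 0.991  0.001 -0.132]
 [ 0.    -1.    -0.003]]
tool frame tip-hole mm [  0.2  88.  -21.1]
[[279.13581773 240.4976104 ]
 [280.01330409 262.76076999]]
[[ 94  95  93  91  92  96  96  99 103 104 104 106 105 108 109 110 109 112
  110 110 111 109 109 111 111 110 112 109 111 112 106 108 111 104 105 107
  107  99  97  97  96  93  87  92]
 [ 94  94  92  89  93  98  99 101 102 107 106 105 109 108 109 109 111 112
  112 111 111 111 111 107 112 113 107 109 110 109 106 106 105 108 105 103
  104 102  99  95  96  94  87  94]
 [ 95  96  92  96  93  95 100 100 103 101 102 107 107 110 109 110 119 114
  102 107 105 103 100 105 103 110 103 108 107 110 105 107 108 107 105 103
  104 100  99  99  93  92  92  93]
 [ 96  96  94  95  94  93  97 103 100 102 107 111 125 125 126 142 148 119
   92  95  91  76  78  85  88  89  95 105 111 119 134 117 114 104 108 104
  100  99  98  96  92  9
[... 775 characters left out ...]
4 109 107 107 104 107 106 108 106 106 108
  104 112 105  92  95  97  93  90  94  99 106 104 103 107 105 104 104 104
  105 104 105 104 104 106 103 107]
 [104 101  97 100  96 102 104 105 107 106 105 104 109 110 109 106 108 111
  106 109 107 108 107 108 103  96  97 101 104 105 108 102 108 105 104 103
  107 103 103 104 106 106 104 106]
 [105 106 103 104  97 104 101 103 104 104 111 104 107 105 106 108 109 110
  110 108 108 108 110 108 108 107 103 100 102 105 107 101 104 104 107 104
  107 104 106 108 106 105 102 104]
 [103 104 106 101  92  94  99  95 104  96 101 103 106 105 108 108 107 108
  108 109 111 107 108 105 109 104 105 105 106 102 102  96  98 102  97 102
  102 108 107 105 104 105 102 105]]
```

Once settled, the hole is 0.2 mm off the tip's lateral line, and in the image hole and tip are both near column 278.5. I'll descend to 3–4 mm above the arm axis and check again before sliding on.

```bash

python3 -m jog '[[0.04,0,0.02,0,0,0,0],[0.04,0,0.04,0,0,0,0],[0.04,0,0.06,0,0,0,0],[0.04,0,0.08,0,0,0,0],[0.04,0,0.0912,0,0,0,0],[0.04,0,0.0912,0,0,0,0],[0.04,0,0.0912,0,0,0,0],[0.04,0,0.0912,0,0,0,0]]'
python3 - <<'E'
from h import *
p,r=pose();hole=p+r.apply([.0002,-.0089,-.0014]);print(p,hole)
w=get_image('wrist');s=get_image('scene');t=get_image('top')
tip=np.array([.563,.154,.207]);print('tool frame tip-hole mm',(r.inv().apply(tip-hole)*1e3).round(1))
print(proj(w,np.array([tip,hole])))
A=lambda c,x,y,w_,h_: cv2.resize(c[y:y+h_,x:x+w_],(400,300),interpolation=cv2.INTER_CUBIC)
cv2.imwrite('pics/c5.png',np.hstack([A(w['color'],220,210,120,90),A(s['color'],350,110,120,90)]))
E
```

```text
time_s: 7.62
ee_pos: [0.5407, 0.151, 0.1947]
ee_rot: [0.466, 0.533, -0.531, -0.465]
contact_force: [-0.4, -0.0, -0.6]
grip_width: 0.52
[0.54074826 0.1510279  0.19468992] [0.54208716 0.15140628 0.20359353]
tool frame tip-hole mm [ -0.2  -3.4 -21.1]
[[279.56119172 298.22988971]
 [279.9666616  262.72709038]]
```

View pics/c5.png

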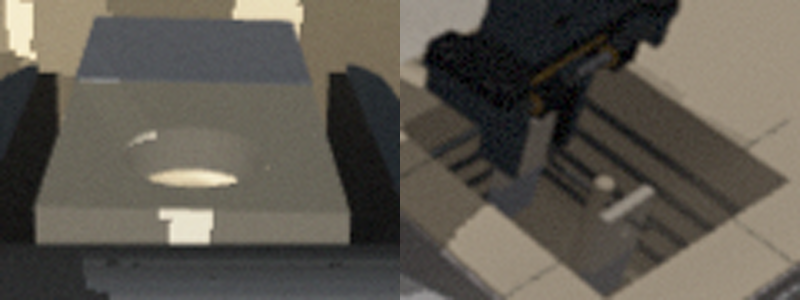

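On the left the hole is clear, and on the right the tile hangs inside the mouth in front of the post, clear of the walls. Now I'll slide it on slowly.

```bash

python3 -m jog '[[0.04,0,0,-0.006,0,0,0],[0.04,0,0,-0.012,0,0,0],[0.04,0,0,-0.018,0,0,0],[0.04,0,0,-0.022,0,0,0],[0.04,0,0,-0.026,0,0,0],[0.04,0,0,-0.026,0,0,0]]'
python3 -m jog '[[0.04,0,0,-0.005,0,0,0],[0.04,0,0,-0.01,0,0,0],[0.04,0,0,-0.015,0,0,0],[0.04,0,0,-0.018,0,0,0],[0.04,0,0,-0.018,0,0,0],[0.04,0,0,-0.018,0,0,0],[0.04,0,0,-0.018,0,0,0]]'
```

```text
time_s: 8.27
ee_pos: [0.5666, 0.1544, 0.1931]
ee_rot: [0.466, 0.532, -0.532, -0.466]
contact_force: [-0.3, 0.5, -0.9]
grip_width: 0.527
time_s: 8.85
ee_pos: [0.5833, 0.1566, 0.1933]
ee_rot: [-0.465, -0.532, 0.532, 0.466]
contact_force: [0.9, -0.4, -1.5]
grip_width: 0.522
```

```bash

python3 -m jog '[[0.04,0,0.003,0,0,0,0],[0.04,0,0.006,0,0,0,0],[0.04,0,0.008,0,0,0,0],[0.04,0,0.008,0,0,0,0],[0.04,0,0.008,0,0,0,0],[0.04,0,0.008,0,0,0,0]]'
python3 -m jog '[[0.04,0,0.001,0,0,0,0],[0.04,0,0.002,0,0,0,0],[0.04,0,0.003,0,0,0,0],[0.04,0,0.003,0,0,0,0],[0.04,0,0.003,0,0,0,0]]'
python3 -c "
from h import *
print(pose()[0], sense()['contact_force'])
w=get_image('wrist');c=w['color'][190:300,210:350]; s=get_image('scene')['color'][110:200,350:470];A=lambda c:cv2.resize(c,(400,300),interpolation=cv2.INTER_CUBIC)
cv2.imwrite('pics/c6.png',np.hstack([A(c),A(s)]))"
```

```text
time_s: 9.35
ee_pos: [0.5835, 0.1567, 0.1854]
ee_rot: [0.466, 0.532, -0.532, -0.466]
contact_force: [-0.7, 0.5, -0.6]
grip_width: 0.524
time_s: 9.77
ee_pos: [0.5834, 0.1566, 0.1822]
ee_rot: [-0.466, -0.532, 0.532, 0.466]
contact_force: [0.0, 0.0, -1.1]
grip_width: 0.525
[0.58342232 0.15663841 0.18224875] [ 0.02491923  0.01743364 -1.06359411]
```

View pics/c6.png

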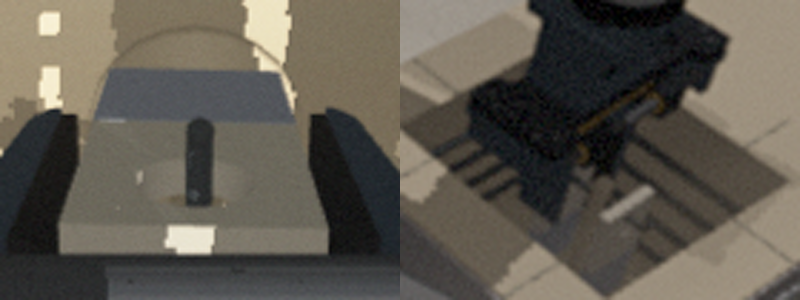

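The arm clearly passes through the hole, with its dark tip in front of the tile at crop (200,130). The hole centre is at 0.191, which is hanging height. I'll lower 1 mm more, open and withdraw.

```bash

python3 -m jog '[[0.04,0,0.001,0,0,0,0],[0.04,0,0.001,0,0,0,0],[0.052,0,0.001,0,0,0,0],[0.056,0,0.001,0,0,0,0],[0.064,0,0.001,0,0,0,0],[0.072,0,0.001,0,0,0,0],[0.072,0,0.001,0,0,0,0],[0.072,0,0.001,0,0,0,0]]'
python3 -m jog '[[0.072,0,-0.005,0,0,0,0],[0.072,0,-0.015,0,0,0,0],[0.072,0,-0.03,0,0,0,0],[0.072,0,-0.05,0,0,0,0],[0.072,0,-0.08,0,0,0,0],[0.072,0,-0.12,0,0,0,0],[0.072,0,-0.16,0,0,0,0],[0.072,0,-0.2,0,0,0,0]]'
python3 - <<'E'
from h import *
w=get_image('wrist');np.save('w7.npy',w,allow_pickle=True);t=get_image('top');s=get_image('scene');np.save('s7.npy',s,allow_pickle=True)
np.save('t7.npy',t,allow_pickle=True)
A=lambda c,x,y,w_,h_:cv2.resize(c['color'][y:y+h_,x:x+w_],(400,300),interpolation=cv2.INTER_CUBIC)
cv2.imwrite('pics/c7.png',np.vstack([np.hstack([A(w,210,170,140,105),A(s,350,110,120,90)]),np.hstack([A(t,225,155,80,60),A(s,280,170,120,90)])]))
E
```

```text
time_s: 10.53
ee_pos: [0.5835, 0.1566, 0.1813]
ee_rot: [0.466, 0.532, -0.532, -0.466]
contact_force: [0.2, 0.2, 1.2]
grip_width: 0.787
time_s: 11.2
ee_pos: [0.5829, 0.1565, 0.3844]
ee_rot: [0.466, 0.533, -0.532, -0.465]
contact_force: [0.9, 0.1, 0.6]
grip_width: 0.792
```

View pics/c7.png

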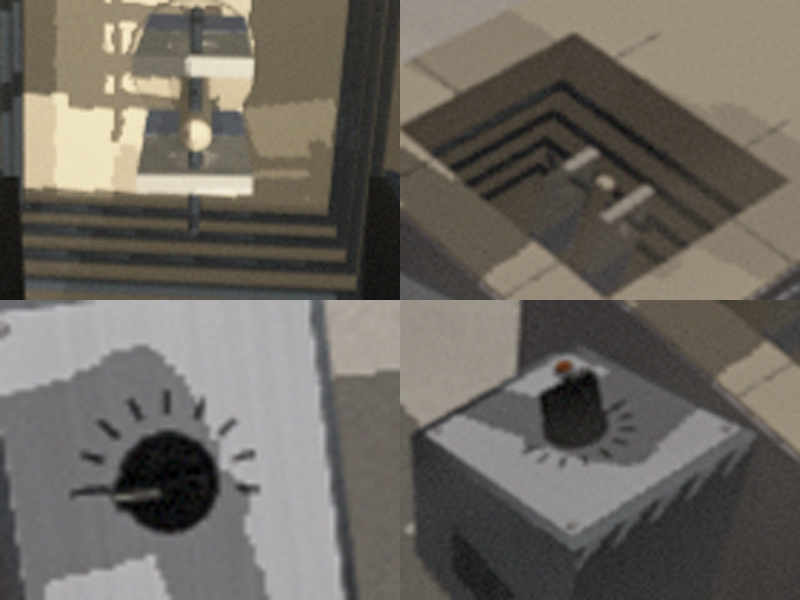

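The picture shows the tile hanging square on the front arm (wrist, 195,150) with the post and hung tile behind it undisturbed. The dial's skirt is centred at crop (168,180) of the top panel, and its pointer aims left at Off. Now I'll work out the dial pose.

```bash
python3 - <<'E'
from h import *
t=np.load('t7.npy',allow_pickle=True).item();s=np.load('s7.npy',allow_pickle=True).item()
yaw=np.radians(4.8);Z=R.from_euler('z',yaw);kc=np.array([.5943,.1514,0])
a=onz(t,225+168/5-.4,155+180/5-.4,.2025)
b,e=two(ray(t,225+168/5-.4,155+180/5-.4),ray(s,280+175*.3-.35,170+122*.3-.35));print(a,b,e)
n=Z.apply([-np.sin(.349),0,np.cos(.349)])
for q in(a,b): g=q+n*.024; print('grip',g.round(4),'kiln frame',Z.inv().apply(g-kc).round(4))
E
```

```text
[ 0.61278146 -0.06477097  0.2025    ] [ 0.612254   -0.06440824  0.20637449] 0.0016084070492320829
grip [ 0.6046 -0.0655  0.2251] kiln frame [-0.0079 -0.217   0.2251]
grip [ 0.6041 -0.0651  0.2289] kiln frame [-0.0084 -0.2166  0.2289]
```

```bash
cat >> h.py <<'E'
yw=np.radians(4.8);n=R.from_euler('z',yw).apply([-np.sin(.349),0,np.cos(.349)]);ex=R.from_euler('z',yw).apply([np.cos(.349),0,np.sin(.349)])
RD=R.from_matrix(np.c_[ex,-n,np.cross(ex,-n)]);G=np.array([.6045,-.0657,.2255])
def dtcp(off): return G+n*off-RD.apply([0,grasp_offset,0])
E
python3 -c "
from h import *
print(dtcp(.09));go(dtcp(.09),RD);print(sense()['joint_pos'].round(2))"
```

```text
[ 0.58023796 -0.06773734  0.29240772]
shift mm [-222.2   93.5   35.1] turn [-15.8  91.8 -14.9]
[ 0.24  0.32  1.15  0.    1.67 -1.46]
```

```bash

python3 -m jog '[[0.06,-0.03,0,0.005,-1,6,-1],[0.06,-0.06,0,0.01,-2,12,-2],[0.06,-0.09,0,0.015,-3,18,-3],[0.06,-0.12,0,0.02,-4,24,-4],[0.04,-0.15,0,0.025,-5,30,-5],[0.04,-0.18,0,0.03,-6,36,-6],[0.04,-0.205,0,0.035,-7,42,-7],[0.04,-0.222,0,0.035,-8,48,-8]]'|head -3
python3 -m jog '[[0.04,0,0,0,0,0,0],[0.04,0,0,0,0,0,0]]'
python3 -c "
from h import *
go(dtcp(.09),RD);print(sense()['joint_pos'].round(2))"
```

```text
time_s: 12.02
ee_pos: [0.577, -0.0705, 0.3801]
ee_rot: [-0.636, -0.359, 0.225, 0.645]
time_s: 12.18
ee_pos: [0.5776, -0.0685, 0.3804]
ee_rot: [-0.634, -0.362, 0.228, 0.644]
contact_force: [-0.5, -0.1, 0.0]
grip_width: 0.436
shift mm [-13.3  86.9   4.3] turn [-8.1 43.8 -7.8]
[-0.21  0.19  1.34  0.13  1.46 -1.08]
```

```bash

python3 -m jog '[[0.04,-0.002,0.01,0,-1.1,6,-1.1],[0.04,-0.004,0.02,0,-2.2,12,-2.2],[0.04,-0.006,0.03,0,-3.3,18,-3.2],[0.04,-0.008,0.045,0.002,-4.4,24,-4.3],[0.04,-0.01,0.06,0.003,-5.5,30,-5.4],[0.04,-0.012,0.07,0.004,-6.6,36,-6.5],[0.04,-0.013,0.08,0.004,-7.7,42,-7.5],[0.04,-0.0133,0.087,0.004,-8.1,43.8,-7.8]]'|head -3
python3 -m jog '[[0.04,0,0,0,0,0,0],[0.04,0,0,0,0,0,0],[0.04,0,0,0,0,0,0]]'
python3 - <<'E'
from h import *
go(dtcp(.09),RD);print(sense()['joint_pos'].round(2))
w=get_image('wrist');np.save('w8.npy',w,allow_pickle=True)
print('grip',proj(w,G),'skirt edges',proj(w,[G-n*.024+RD.apply(q) for q in([.022,0,0],[-.022,0,0],[0,0,.022],[0,0,-.022])]).round(1).tolist(),'bar',proj(w,[G+n*.008+RD.apply([0,0,q]) for q in(.021,-.021)]).round(1).tolist())
I=w['color'];m=(I.max(2)<60).astype('u1');nn,l,st,ce=cv2.connectedComponentsWithStats(m)
for k in range(1,nn):
    if st[k,4]>150: print(st[k],ce[k].round(1))
cv2.imwrite('pics/w8.png',I)
E
```

```text
time_s: 12.85
ee_pos: [0.5802, -0.0654, 0.2914]
ee_rot: [-0.69, -0.151, -0.093, 0.701]
time_s: 13.1
ee_pos: [0.5819, -0.0667, 0.2938]
ee_rot: [-0.691, -0.153, -0.094, 0.701]
contact_force: [0.2, 0.6, 0.3]
grip_width: 0.441
shift mm [-2.1  0.7 -0.9] turn [0.  0.1 0.1]
[-0.19  0.12  1.68  0.11  1.01 -0.31]
grip [[272.83503915 219.58837542]] skirt edges [[297.6, 211.5], [248.7, 211.4], [273.1, 187.5], [273.2, 234.4]] bar [[272.7, 197.1], [272.8, 247.0]]
[322   0   7  44 170] [324.7  19.2]
[334   0   9  51 228] [337.9  22.9]
[349   0  10  52 271] [353.2  23.4]
[ 251  188   48   61 1838] [274.2 214.6]
[    0   231   560   189 68439] [281.3 346.7]
```

The numeric blob check puts the dial at columns 251–298 and rows 188–248. I predicted 249–298 and 187.5–247, so I only need about 1.5 mm of correction along tool x.

```bash

python3 -m jog '[[0.04,0,0.02,-0.001,0,0,0],[0.04,0,0.04,-0.001,0,0,0],[0.04,0,0.055,-0.001,0,0,0],[0.04,0,0.07,-0.001,0,0,0],[0.04,0,0.08,-0.001,0,0,0],[0.04,0,0.09,-0.001,0,0,0],[0.04,0,0.09,-0.001,0,0,0],[0.04,0,0.09,-0.001,0,0,0]]'
python3 -m jog '[[0,0,0,0,0,0,0],[0,0,0,0,0,0,0],[0,0,0,0,0,0,0],[0,0,0,0,0,0,0],[0,0,0,0,0,0,0],[0,0,0,0,0,0,0]]' 25
python3 -c "
from h import *
go(dtcp(0),RD)"
```

```text
time_s: 13.82
ee_pos: [0.6126, -0.066, 0.2091]
ee_rot: [-0.691, -0.153, -0.094, 0.7]
contact_force: [-0.2, 0.2, -0.3]
grip_width: 0.437
time_s: 14.32
ee_pos: [0.6106, -0.0661, 0.2084]
ee_rot: [-0.691, -0.151, -0.093, 0.701]
contact_force: [-4.8, -0.6, 1.8]
grip_width: 0.145
shift mm [0.1 0.7 0.9] turn [ 0.   0.  -0.1]
```

```bash

python3 -m jog '[[0,0,0,0,0,6,0],[0,0,0,0,0,12,0],[0,0,0,0,0,18,0],[0,0,0,0,0,24,0],[0,0,0,0,0,30,0],[0,0,0,0,0,36,0],[0,0,0,0,0,42,0],[0,0,0,0,0,48,0]]'
python3 -m jog '[[0,0,0,0,0,6,0],[0,0,0,0,0,12,0],[0,0,0,0,0,18,0],[0,0,0,0,0,24,0],[0,0,0,0,0,24,0],[0,0,0,0,0,24,0],[0,0,0,0,0,24,0]]'
python3 -c "
from h import *
print(np.degrees((RD.inv()*pose()[1]).as_rotvec()).round(1), sense()['moment'])"
```

```text
time_s: 14.98
ee_pos: [0.6094, -0.0657, 0.208]
ee_rot: [-0.593, 0.15, -0.367, 0.701]
contact_force: [-8.3, 0.3, 4.8]
grip_width: 0.141
time_s: 15.57
ee_pos: [0.609, -0.0651, 0.2079]
ee_rot: [-0.505, 0.291, -0.48, 0.656]
contact_force: [-8.7, 1.7, 4.2]
grip_width: 0.141
[-0.1 72.   0.3] [0.23766637 1.54448403 0.1596059 ]
```

Turned 72.0°, with the bar still held at 13 mm. Now I'll open, back straight out along the axis and check the pointer.

```bash

python3 -m jog '[[0.035,0,0,0,0,0,0],[0.035,0,0,0,0,0,0],[0.035,0,0,0,0,0,0],[0.035,0,0,0,0,0,0],[0.035,0,-0.015,0,0,0,0],[0.035,0,-0.04,0,0,0,0],[0.035,0,-0.08,0,0,0,0],[0.035,0,-0.12,0,0,0,0]]'
python3 -m jog '[[0.035,0,-0.04,0,0,0,0],[0.035,0,-0.07,0,0,0,0],[0.035,-0.04,-0.08,0,0,0,0],[0.035,-0.08,-0.08,0,0,0,0],[0.035,-0.12,-0.08,0,0,0,0],[0.035,-0.15,-0.08,0,0,0,0],[0.035,-0.15,-0.08,0,0,0,0],[0.035,-0.15,-0.08,0,0,0,0]]'
python3 - <<'E'
from h import *
print(pose())
w=get_image('wrist');t=get_image('top');s=get_image('scene')
np.save('t9.npy',t,allow_pickle=True)
for a in range(5):
    th=a*.419; P=G+n*.008+RD.apply([.019*np.sin(th),0,.019*np.cos(th)])
    print(a,proj(t,P).round(1).tolist(),proj(s,P).round(1).tolist())
print('c',proj(t,G+n*.008),proj(s,G+n*.008))
A=lambda c,x,y,w_,h_:cv2.resize(c['color'][y:y+h_,x:x+w_],(400,300),interpolation=cv2.INTER_CUBIC)
cv2.imwrite('pics/c9.png',np.vstack([np.hstack([A(t,225,155,80,60),A(s,280,170,120,90)]),np.hstack([A(s,350,110,120,90),A(s,130,170,180,135)])]))
E
```

```text
time_s: 16.23
ee_pos: [0.5704, -0.0693, 0.3214]
ee_rot: [-0.504, 0.29, -0.482, 0.656]
contact_force: [1.9, -0.8, 0.9]
grip_width: 0.383
time_s: 16.9
ee_pos: [0.4882, 0.0682, 0.3809]
ee_rot: [-0.504, 0.287, -0.482, 0.657]
contact_force: [0.1, -1.0, 0.7]
grip_width: 0.383
(array([0.48822817, 0.06818248, 0.38087321]), Rotation.from_matrix(array([[ 0.37128841,  0.34352434,  0.86263315],
                            [-0.92225171,  0.02868991,  0.38552389],
                            [ 0.10768797, -0.93870545,  0.32746814]])))
0 [[248.3, 193.5]] [[336.2, 191.6]]
1 [[248.6, 189.7]] [[337.9, 193.2]]
2 [[250.4, 186.3]] [[338.1, 195.2]]
3 [[253.5, 184.0]] [[336.8, 197.3]]
4 [[257.2, 183.2]] [[334.2, 199.1]]
c [[257.4412661  192.40130031]] [[329.3447339  195.51499615]]
```

View pics/c9.png

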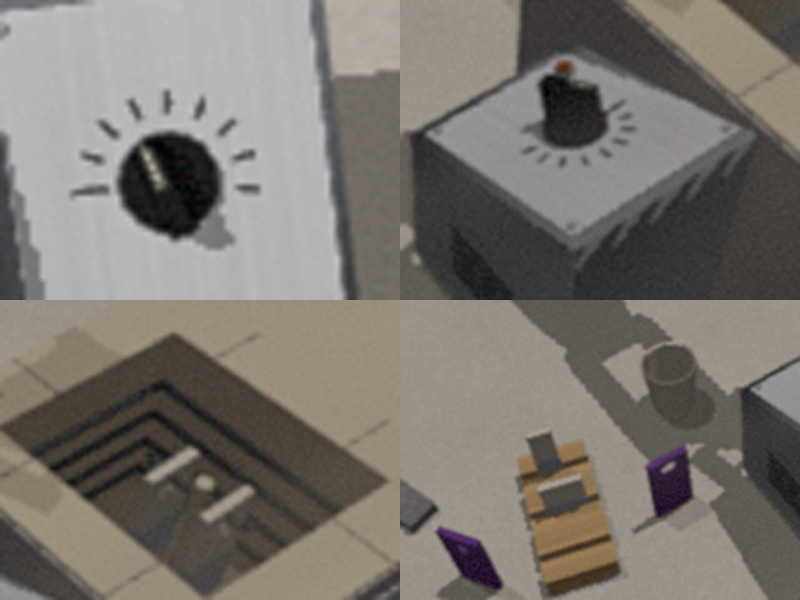

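The pointer tip is at crop (142,143), which is pixel (253.0,183.2). Click 3 is predicted at (253.5,184.0), and click 2 or 4 would be about 4 px away. Both tiles still hang on the tree, and the short tile, the narrow tile and cup_b look unmoved. The hand is clear of everything, so I'll hand in.

```bash
python3 -c "
from plant import *
print(hand_in())"
```

```text
the job is handed in; nothing more can be done
None
```

The tall holed tile now hangs by itself on the tree's empty front arm, and the dial is on its third click. I handed the job in at about 17 s of the 61 s allowed.

- **Tile:** I gripped it by its side edges and took it out of the rear slot. I lowered it through the kiln mouth, slid its hole over the tip with about 0.2 mm sideways error, and set it down. The last picture shows it and the other hung tile both on their arms.
- **Kiln contact:** No contact showed in the force readings during insertion and withdrawal; all stayed near the noise level. There is no other check that the kiln was untouched.
- **Dial:** With my hand out of the kiln, I turned the dial 72.0° clockwise and let go. The pointer is at pixel (253.0, 183.2), where the third click is predicted at (253.5, 184.0).
- **Left alone:** The short tile, the narrow tile and cup_b look unmoved. Cup_a was not in the last close-up, but the arm did not work near it.

Two things did not go quite as planned. My first move was typed in mm instead of metres; the speed cap held it to about 40 mm upward, with no harm. The first picture over the tree suggested the tile was 1.5–2 mm off to the side, because the arm was still moving; the offset was gone once it settled.

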